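# Set the bench terminal up at its docking rail and steady it on its kickstand

### The job

The rugged bench terminal lies screen-down on the desk: first slide it flat along the desk until its whole lower edge is up against the docking rail, then, while it still lies there, flip the spring kickstand on its back over centre so that it snaps fully open. Then tip the terminal up by its carrying handle, its lower edge staying on the desk against the rail, until it stands upright with the foot of the kickstand on the desk behind the rail; it is front-heavy and would fall on its face, so finish while still gripping the handle and holding it steadily upright for a colleague to latch it in. Leave the other things on the desk where they are.

Things in the scene. Friction and masses are not known exactly. Their poses are not given: they have to be found in the camera images.
- terminal: Rugged grey tablet-like terminal, 200 wide x 135 high x 24 mm, 0.6 kg, loose; lies screen down, lower edge to the rail, handle to the robot. Lower edge: round rubber rail, 24 mm dia, it rolls or slides on. Origin: middle of lower edge, screen side. x: lower edge to handle (up when upright), z: out of the back. Front-heavy: upright and unheld it falls on its screen even with the stand out.
- handle (a point): Middle of the handle's round bar: 12 mm diameter, straight for 92 mm along the terminal's y; 159 mm from the lower rail's axis along x and 6 mm to the back of it. Lying: 18 mm above the desk, 12 mm free below, 30 mm gap to the terminal's top edge. The bar can turn between fingers that close along the terminal's x, so they may keep pointing down while it is tipped up.
- low_left (a point): One end of the axis of the round lower rail (24 mm diameter), at the left seen from the robot as it lies; 12 mm above the desk.
- low_right (a point): The other end of that axis, at the right seen from the robot.
- rail: Docking rail fixed to the desk: aluminium strip 260 x 14 mm, 20 high (black end caps 22), rubber front face towards the robot, screw flange behind (32 deep in all). Origin on the desk below the middle of the face; y along it, x away from the robot. With the terminal up against it, the axis of its lower edge lies 12 mm before the face; it starts 22 to 45 mm short of that and askew.
- stand (a joint): Kickstand hinge: 0 = stowed flat along the back, foot pointing to the lower edge; 0.70 rad = fully open at its stop. A tension spring holds it shut below about 0.35 rad and snaps it open beyond; lifting it at stand_grip takes 1 to 2 N.
- stand_hinge (a point): Middle of the kickstand's hinge axis (parallel to the terminal's y): 75 mm from the axis of the lower edge towards the handle, 11 mm above the back surface, 35 mm above the desk as the terminal lies. Hinge lugs reach 24 mm either side.
- stand_grip (a point): Middle of the kickstand where it is taken, 78 mm from the hinge towards the foot. The kickstand is an aluminium channel 30 mm wide (across the terminal's y) and 12 mm deep; stowed it spans 28 to 40 mm above the desk, with its underside 4 mm above the terminal's back.
- stand_foot (a point): Middle of the kickstand's round rubber foot: 10 mm diameter, 40 mm long, 106.5 mm from the hinge. Stowed it reaches over the top of the rail; open, with the terminal upright, it stands on the desk (this point 5 mm above it) about 90 mm behind the axis of the lower edge.
- dropper: Small brown dropper bottle, 33 mm wide, 102 mm tall, left of the terminal; origin at its foot. Leave alone.
- jar: Small screw-cap sample jar, 44 mm wide, 60 mm tall, right of the terminal; origin at its foot. Leave alone.
- slide_box: Box of microscope slides, 40 x 82 x 32 mm, left of the handle; origin under its middle. Leave alone.
- petri_dish: Shallow dish, 76 mm wide, 11 mm high, right of the handle; origin under its middle. Leave alone.

How it is judged:
On the way, in this order (a step that is already met when the one before it is completed fails the run):
1. the terminal, lying flat, is slid with its whole lower edge against the rail (x of each of low_left, low_right in the frame of rail above -0.018 m and angle between terminal's own z axis and vertical below 0.12 rad and y of terminal in the frame of rail between -0.045 and 0.045 m), for 0.2 s.
2. the kickstand is flipped over centre and fully open, the terminal still lying flat against the rail (value of joint stand above 0.62 rad and x of each of low_left, low_right in the frame of rail above -0.018 m and angle between terminal's own z axis and vertical below 0.12 rad), for 0.2 s.
At the end, for the whole second after the job is handed in: Upright within 4 deg; both lower ends within 5 mm of the desk, 6 mm of the rail, 45 mm of its middle; stand over 0.62 rad, its foot within 5 mm of the desk; fingers grip the handle (over 2 N, grasp point within 30 mm of the bar's middle); terminal still (0.03 m/s, 0.15 rad/s) (angle between terminal's own x axis and vertical below 0.07 rad and value of joint stand above 0.62 rad and height (world z) of stand_foot below 0.01 m and x of each of low_left, low_right in the frame of rail above -0.018 m and y of terminal in the frame of rail between -0.045 and 0.045 m and height (world z) of each of low_left, low_right below 0.017 m and contact force between the fingers and terminal above 2 N and distance between the grasp point and handle below 0.03 m and linear speed of terminal below 0.03 m/s and angular speed of terminal below 0.15 rad/s); the arm keeps its last pose, push and grip.
It fails at once if the terminal's lower edge is lifted clear of the desk (over 20 mm) (height (world z) of any of low_left, low_right above 0.032 m).
It fails at once if another thing on the desk is moved by over 20 mm or tipped (distance of any of dropper, jar, slide_box, petri_dish from where it was at the start of the episode above 0.02 m or angle between any of dropper, jar, slide_box, petri_dish's own z axis and vertical above 0.4 rad).
It also fails if it takes over 72 s, if anything falls off the work surface, if the arm or the gripper's body presses on something with over 40 N, if the wrist force passes 120 N, or if a joint passes its speed limit or range.

### The arm

A 7-joint arm with a two-finger parallel gripper is mounted at the origin on a cart in front of the work surface, level with it; the furniture and walls round the work are solid. World frame = base frame: x ahead of the robot, y to its left, z up, the work surface at z = 0. Lengths are in m, angles in rad, forces in N, time in s.
With the tool pointing down it reaches from about 0.425 to 0.925 m from the base axis. Payload 6.8 kg.
Tool frame: the origin (TCP) lies on the centre line of the jaws, within the pads' length; the fingertips stand 14 mm ahead of it and the grasp point (between the pads) lies 5 mm behind it (r.tips_ahead is the distance from the TCP to the fingertips, in m); z points along the fingers, y is the line along which they close (so a half turn about z gives the same grasp; the last joint's range is limited). The gripper opens to 85 mm and grips with 20 to 120 N. Pads are 22 mm wide; open, the fingers measure 114 mm over their backs; the gripper's body (76 mm by 85 mm) begins 54 mm behind the grasp point. The pads swing forward as they close: fully open they stand 13 mm farther back than shut.
Start: joints at [1.074, 0.477, 0.022, 1.555, -0.011, 1.109, -0.083], TCP at [0.256, -0.625, 0.245] pointing down, gripper open.
Joint ranges: [-2.96, 2.96], [-0.34, 2.1], [-1.41, 1.46], [0.24, 2.44], [-1.37, 4.51], [0.17, 1.92], [-2.96, 2.96]. Speed limits (rad/s): [2.39, 2.39, 3.14, 3.14, 3.14, 3.14, 3.14].

### API

Orientations are given as a rotation vector (axis times angle).
In Python, from bench import r, eyes gives the robot as it stands.
- The arm moves only by the tool step_arm, never from a script. Its argument "rows" is a list of rows, each a list of 6 numbers: the shift along the world's x, y, z in units of 60 cm (1.0 is 60 cm), then the turn, a rotation vector about the world's x, y, z in units of pi rad (1.0 is pi rad). In form: [[x, y, z, rx, ry, rz], ...]. A call has 1 to 5 rows; each row is the pose to reach, as a shift and turn from the pose commanded when the call began, turning the shorter way round; what a row does not reach only later rows make up. A row lasts 1/12 s, in which the tool goes at most 41.7 mm and 7.16 degrees, less where a joint would pass 70% of its speed; a pose out of reach is approached as far as the arm can. A call with a number of a shift or a turn outside -1 to 1 is refused whole. A call with a gripper value outside its range is refused whole. "jaw" is the closure, from 0 (fully open) to 1 (shut), set as the call begins (left out, the last holds). The fingers move at their own pace and stop on an object; "squeeze" is the grip in N (left out, the last holds). Time passes only in rows, so rows that repeat a pose let the fingers close. It gives the time, the measured TCP pose, the force, the opening and the grip force at its end, in the units of the state.
- r.get_obs(): the state, without advancing time (a new reading comes with each control period).
- eyes.grab_frame(name): name is "side" or "top" or "wrist"; returns the picture (400x640x3 uint8, red, green, blue); there is no depth.
- eyes.camera_info(name): a dict with "mtx" (3x3 intrinsics, pixels), "extrinsics" (4x4, takes a point from camera to world coordinates); the wrist camera has in their place "tool_from_camera" (4x4, takes a point from camera to tool coordinates, whose origin is the TCP and whose axes are the flange's). Camera axes: x right, y down, z forward; pixel columns grow to the right and rows downward; lengths in m; the calibration is good to about 2 mm. The wrist camera is an equidistant fisheye: a pixel r from the principal point sees the ray r / f radians off the axis. A picture is of the moment at which its call begins: read the wrist's pose just before it. camera_info takes no time and is no camera call.
- r.hand_in(): hands the job in; it is judged then, once.
The state is a dict: "clock": time; "joints": joint angles; "qvel": joint speeds; "tau": joint torques, N m; "tcp_pos": TCP position; "orientation": TCP orientation; "contact_force": force on the tool from outside, world axes, zero at the start; "moment": the same for the moment, N m; "grip_width": finger opening in m; "gripper_force": force on a finger pad.
Only numpy, scipy, OpenCV 4.12 (cv2) and the standard library are available. Lean on these libraries where they do the work, as an engineer would, in place of code of your own. Each camera call takes 0.05 s, during which the arm holds its last target. There are 200 camera calls.

## Working session

There is one attempt and no reset: what is moved stays moved. The work goes in short steps, Python scripts to look and compute and a tool call to move; the robot and the scene stay as the last step left them, time stands still between calls to the robot, and variables do not carry over. Pictures are saved under pics/ and viewed, at most 10 in all, crops included, and the job is handed in when it is done.

Besides the shell and the picture viewer there is one more tool, called after "Call:" by a JSON object that holds its "op" and its "data", one argument or row to a line. step_arm: Moves the arm, as the interface text tells. Shifts and turns lie within -1 to 1; 1 stands for 60 cm of shift or pi rad of turn. Its arguments: {"type":"object","properties":{"rows":{"type":"array"},"jaw":{"type":"number"},"squeeze":{"type":"number"}},"required":["rows"]}

```bash
mkdir -p pics
python3 - <<'E'
from bench import r,eyes
import cv2
print(r.get_obs(), r.tips_ahead)
for n in("top","side"):
    cv2.imwrite(f"pics/{n}0.png",eyes.grab_frame(n)[:,:,::-1]); print(n,eyes.camera_info(n))
print(eyes.camera_info("wrist"))
E
```

```text
{'clock': 0.0, 'joints': array([ 1.07387061,  0.47776474,  0.02234244,  1.55649486, -0.01148275,
        1.10929599, -0.08312572]), 'qvel': array([ 0.0025535 ,  0.00075022,  0.00034914, -0.00108901, -0.00153849,
        0.00069635, -0.00103607]), 'tau': array([-1.34550460e-04, -5.96441424e+01,  1.60770837e+00, -2.81198376e+01,
        1.24318310e-02,  9.30433773e-03,  3.19117669e-05]), 'tcp_pos': array([ 0.25565152, -0.6240797 ,  0.24433114]), 'orientation': array([-3.08067756e+00, -6.06586055e-01,  7.89505920e-04]), 'contact_force': array([ 1.31087418,  0.02356494, -0.11975613]), 'moment': array([0.01711778, 0.00614048, 0.02831697]), 'gripper_force': 0.0, 'grip_width': 0.08531365266973451} 0.014
top {'mtx': array([[520.6183876 ,   0.        , 328.77184425],
       [  0.        , 520.6183876 , 200.74045768],
       [  0.        ,   0.        ,   1.        ]]), 'extrinsics': array([[-0.01962096, -0.99879488,  0.04498676,  0.49981216],
       [-0.99927859,  0.01812735, -0.03337214,  0.19214543],
       [ 0.03251643, -0.0456091 , -0.99843001,  0.96815743],
       [ 0.        ,  0.      
[... 285 characters left out ...]
0.18485031, -0.48747708,  0.85334428, -0.59472172],
       [ 0.01871517, -0.86989674, -0.4928787 ,  0.48724452],
       [ 0.        ,  0.        ,  0.        ,  1.        ]])}
{'mtx': array([[309.70691629,   0.        , 321.75906565],
       [  0.        , 309.70691629, 202.1569744 ],
       [  0.        ,   0.        ,   1.        ]]), 'tool_from_camera': array([[-9.27765146e-04, -9.53618006e-01, -3.01018004e-01,
         7.55390012e-02],
       [ 9.99999556e-01, -8.34447833e-04, -4.38579268e-04,
         1.36347915e-04],
       [ 1.67053266e-04, -3.01018277e-01,  9.53618356e-01,
        -1.27616504e-01],
       [ 0.00000000e+00,  0.00000000e+00,  0.00000000e+00,
         1.00000000e+00]])}
```

View pics/top0.png

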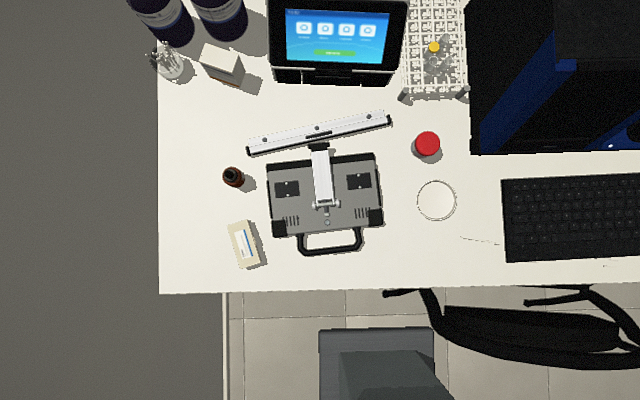

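View pics/side0.png

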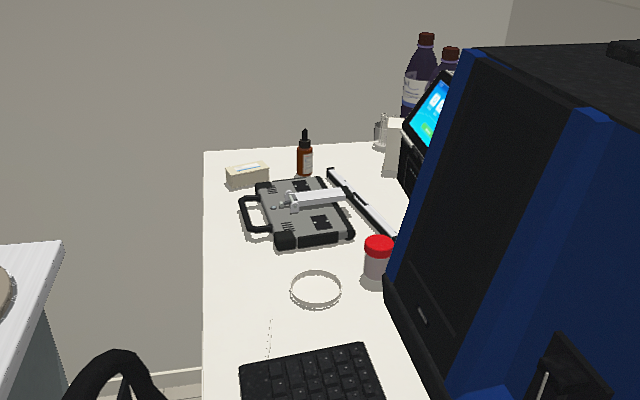

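```bash
cat > h.py <<'E'
import numpy as np,cv2
from bench import r,eyes
def ray(n,px,z):
    c=eyes.camera_info(n);T=c["extrinsics"];d=T[:3,:3]@np.linalg.inv(c["mtx"])@[px[0],px[1],1.];o=T[:3,3]
    return o+d*(z-o[2])/d[2]
def proj(n,p):
    c=eyes.camera_info(n);T=c["extrinsics"];q=c["mtx"]@(T[:3,:3].T@(np.array(p)-T[:3,3]));return q[:2]/q[2]
E
python3 - <<'E'
import cv2
a=cv2.imread("pics/top0.png")[105:265,225:405]
cv2.imwrite("pics/crop0.png",cv2.resize(a,None,fx=3.7,fy=3.7,interpolation=cv2.INTER_CUBIC))
E
```

```text
(no output)
```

View pics/crop0.png

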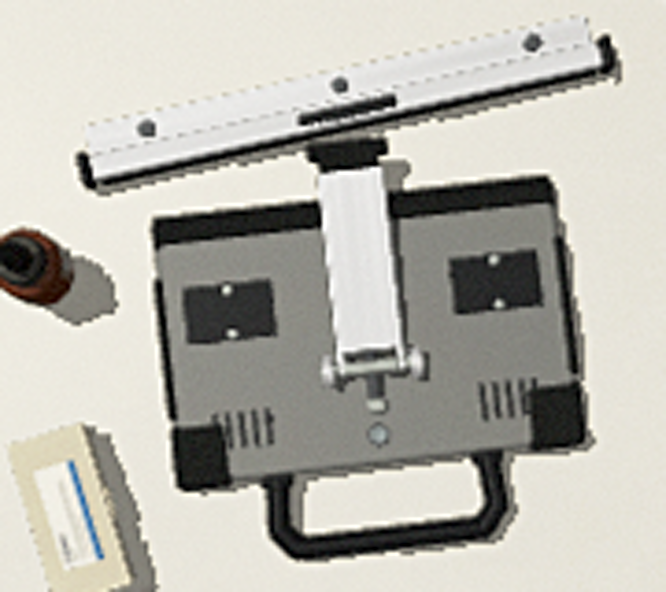

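Run:
```python
from h import *
P=dict(railL=((95,186),.02),railR=((610,70),.02),tL=((153,215),.018),tR=((552,177),.018),tLb=((158,247),.024),tRb=((556,205),.024),hL=((290,548),.018),hR=((490,530),.018),hingL=((335,370),.035),hingR=((418,362),.035),footL=((312,152),.035),footR=((385,146),.035),box1=((130,590),.032),box2=((88,425),.032),cornL=((178,490),.024),cornR=((588,442),.024),drop=((15,255),.1))
for k,(p,z) in P.items():
    print(k,ray("top",(p[0]/3.7+225,p[1]/3.7+105),z).round(4))
R,L=[ray("top",(p[0]/3.7+225,p[1]/3.7+105),.02) for p in((610,70),(95,186))]
print("rail yaw deg",np.degrees(np.arctan2(-(L-R)[0],(L-R)[1])),np.linalg.norm(L-R))
```

```text
railL [0.6281 0.3012 0.02  ]
railR [0.6822 0.045  0.02  ]
tL [0.6135 0.2731 0.018 ]
tR [0.6294 0.075  0.018 ]
tLb [0.597  0.2704 0.024 ]
tRb [0.6146 0.0741 0.024 ]
hL [0.4482 0.2084 0.018 ]
hR [0.455  0.1098 0.018 ]
hingL [0.5346 0.1848 0.035 ]
hingR [0.5378 0.1445 0.035 ]
footL [0.6411 0.1941 0.035 ]
footR [0.6435 0.1585 0.035 ]
box1 [0.4305 0.2855 0.032 ]
box2 [0.5103 0.3047 0.032 ]
cornL [0.4779 0.2624 0.024 ]
cornR [0.4974 0.0611 0.024 ]
drop [0.5866 0.3282 0.1   ]
rail yaw deg 11.940297173986432 0.26186773123719886
```

Call:
{"op": "step_arm", "data": {
  "rows": [
    [0.025, 0.045, 0.0, 0, 0, 0.016],
    [0.05, 0.09, 0, 0, 0, 0.031],
    [0.075, 0.135, 0, 0, 0, 0.047],
    [0.1, 0.18, 0, 0, 0, 0.062],
    [0.125, 0.225, 0, 0, 0, 0.078]
  ],
  "jaw": 0.65,
  "squeeze": 30
}}

```text
clock: 0.52
tcp_pos: [0.3312, -0.488, 0.2449]
orientation: [-2.983, -0.982, 0.001]
contact_force: [1.0, -0.6, -0.3]
grip_width: 0.0298
gripper_force: 0.0
```

Call:
{"op": "step_arm", "data": {
  "rows": [
    [0.025, 0.045, 0.0, 0, 0, 0.016],
    [0.05, 0.09, 0, 0, 0, 0.031],
    [0.075, 0.135, 0, 0, 0, 0.047],
    [0.1, 0.18, 0, 0, 0, 0.062],
    [0.125, 0.225, 0, 0, 0, 0.078]
  ]
}}

```text
clock: 0.93
tcp_pos: [0.4061, -0.3531, 0.245]
orientation: [-2.841, -1.34, 0.001]
contact_force: [-0.1, -0.1, -0.1]
grip_width: 0.0299
gripper_force: 0.0
```

Call:
{"op": "step_arm", "data": {
  "rows": [
    [0.025, 0.045, 0.0, 0, 0, 0.016],
    [0.05, 0.09, 0, 0, 0, 0.031],
    [0.075, 0.135, 0, 0, 0, 0.047],
    [0.1, 0.18, 0, 0, 0, 0.062],
    [0.125, 0.225, 0, 0, 0, 0.078]
  ]
}}

```text
clock: 1.35
tcp_pos: [0.4811, -0.2182, 0.2451]
orientation: [-2.656, -1.677, 0.001]
contact_force: [0.6, -0.7, 0.4]
grip_width: 0.03
gripper_force: 0.0
```

Call:
{"op": "step_arm", "data": {
  "rows": [
    [-0.003, 0.042, -0.014, 0, 0, 0.011],
    [-0.007, 0.084, -0.028, 0, 0, 0.022],
    [-0.01, 0.126, -0.042, 0, 0, 0.033],
    [-0.013, 0.168, -0.056, 0, 0, 0.045],
    [-0.016, 0.21, -0.07, 0, 0, 0.056]
  ]
}}

```text
clock: 1.77
tcp_pos: [0.4708, -0.0925, 0.2027]
orientation: [-2.499, -1.903, 0.001]
contact_force: [-0.2, -0.0, -0.2]
grip_width: 0.0298
gripper_force: 0.0
```

Call:
{"op": "step_arm", "data": {
  "rows": [
    [-0.003, 0.042, -0.014, 0, 0, 0.011],
    [-0.007, 0.084, -0.028, 0, 0, 0.022],
    [-0.01, 0.126, -0.042, 0, 0, 0.033],
    [-0.013, 0.168, -0.056, 0, 0, 0.045],
    [-0.016, 0.21, -0.07, 0, 0, 0.056]
  ]
}}

```text
clock: 2.18
tcp_pos: [0.4612, 0.0334, 0.1608]
orientation: [-2.323, -2.115, 0.0]
contact_force: [-0.0, 0.4, -0.0]
grip_width: 0.0296
gripper_force: 0.0
```

Call:
{"op": "step_arm", "data": {
  "rows": [
    [-0.003, 0.042, -0.014, 0, 0, 0.011],
    [-0.007, 0.084, -0.028, 0, 0, 0.022],
    [-0.01, 0.126, -0.042, 0, 0, 0.033],
    [-0.013, 0.168, -0.056, 0, 0, 0.045],
    [-0.016, 0.21, -0.07, 0, 0, 0.056]
  ]
}}

```text
clock: 2.6
tcp_pos: [0.4517, 0.1593, 0.1187]
orientation: [-2.128, -2.311, 0.001]
contact_force: [0.9, -1.0, 0.3]
grip_width: 0.0304
gripper_force: 0.0
```

```bash
cat >> h.py <<'E'
from scipy.spatial.transform import Rotation as Ro
def wproj(P,o):
    c=eyes.camera_info("wrist");T=c["tool_from_camera"];R=Ro.from_rotvec(o["orientation"]).as_matrix()
    q=T[:3,:3].T@(R.T@(np.array(P)-o["tcp_pos"])-T[:3,3]);th=np.arctan2(np.hypot(q[0],q[1]),q[2]);u=q[:2]/np.hypot(q[0],q[1])
    return c["mtx"][:2,2]+c["mtx"][0,0]*th*u
def wray(px,o,z):
    c=eyes.camera_info("wrist");T=c["tool_from_camera"];R=Ro.from_rotvec(o["orientation"]).as_matrix()
    d=(np.array(px)-c["mtx"][:2,2])/c["mtx"][0,0];th=np.hypot(*d);v=np.r_[np.sin(th)*d/th,np.cos(th)]
    v=R@T[:3,:3]@v;p=R@T[:3,3]+o["tcp_pos"];return p+v*(z-p[2])/v[2]
E
python3 - <<'E'
from h import *
o=r.get_obs();print(o["tcp_pos"],o["orientation"],o["joints"].round(2))
cv2.imwrite("pics/w1.png",eyes.grab_frame("wrist")[:,:,::-1])
E
```

```text
[0.45166089 0.15932549 0.1187128 ] [-2.12787196e+00 -2.31100487e+00  6.77493066e-04] [ 0.    0.39 -0.56  2.1   0.31  0.74 -0.67]
```

View pics/w1.png

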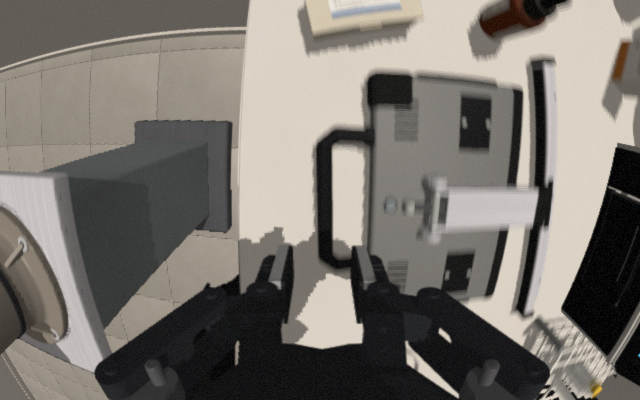

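Run:
```python
from h import *
o=r.get_obs()
for p,z in (((324,150),.018),((324,245),.018),((324,134),.018),((326,262),.018),((522,92),.02),((491,298),.02),((437,180),.035),((430,240),.035),((534,62),.02),((524,312),.02)): print(p,wray(p,o,z).round(4))
g=cv2.imread("pics/w1.png",0)
for y in (160,200,235): print(y,g[y,300:350])
```

```text
(324, 150) [0.4467 0.2102 0.018 ]
(324, 245) [0.4537 0.1338 0.018 ]
(324, 134) [0.4456 0.2221 0.018 ]
(326, 262) [0.4568 0.1183 0.018 ]
(522, 92) [0.6051 0.2804 0.02  ]
(491, 298) [0.6248 0.0863 0.02  ]
(437, 180) [0.5307 0.1996 0.035 ]
(430, 240) [0.5348 0.1519 0.035 ]
(534, 62) [0.6158 0.3097 0.02  ]
(524, 312) [0.6797 0.0651 0.02  ]
160 [209 210 209 211 210 208 210 210 211 209 207 190 175 157 120 111  66  28
  14  17  19  23  27  24  31  29  28  22  26  20  29  80 166 201 208 211
 211 210 212 209 213 211 211 210 211 211 212 213 213 213]
200 [210 212 209 212 212 212 208 210 211 209 209 209 207 183 125 112  95  61
  24  19  17  24  25  25  22  26  26  25  26  19  22  49 125 186 205 209
 209 208 209 210 209 211 209 209 206 211 209 209 211 209]
235 [208 209 208 211 208 209 208 211 210 209 193 164 132 114 115 115 111  82
  41  19   6  18   0  17  19  11  12  13   3  21  17  43 110 183 205 211
 209 210 209 209 209 212 210 210 211 208 211 210 211 211]
```

Run:
```python
from h import *
for nm,H in (("top",[(.4482,.2084,.018),(.455,.1098,.018),(.5346,.1848,.035),(.5378,.1445,.035),(.6822,.045,.02),(.6281,.3012,.02)]),("wr",[(.4456,.2221,.018),(.4568,.1183,.018),(.5307,.1996,.035),(.5348,.1519,.035),(.6797,.0651,.02),(.6158,.3097,.02)])):
    print(nm,[proj("side",p).round(0).tolist() for p in H])
o=r.get_obs();print(o["tcp_pos"],[proj(n,o["tcp_pos"]).round(0) for n in("top","side")])
a=eyes.grab_frame("side")[150:260,220:420,::-1];b=eyes.grab_frame("top")[100:270,220:420,::-1]
a=cv2.resize(a,None,fx=3,fy=3);b=cv2.resize(b[:,:],(600,510))[:270+0] if 0 else cv2.resize(b,(300,255))
b=cv2.copyMakeBorder(b,0,0,0,300,cv2.BORDER_CONSTANT)
cv2.imwrite("pics/s1.png",np.vstack([a,b]))
```

```text
top [[240.0, 200.0], [247.0, 229.0], [288.0, 194.0], [293.0, 206.0], [390.0, 238.0], [325.0, 169.0]]
wr [[238.0, 196.0], [248.0, 226.0], [285.0, 190.0], [291.0, 204.0], [385.0, 231.0], [319.0, 168.0]]
[0.45053731 0.16500416 0.11800554] [array([329., 254.]), array([239., 161.])]
```

View pics/s1.png

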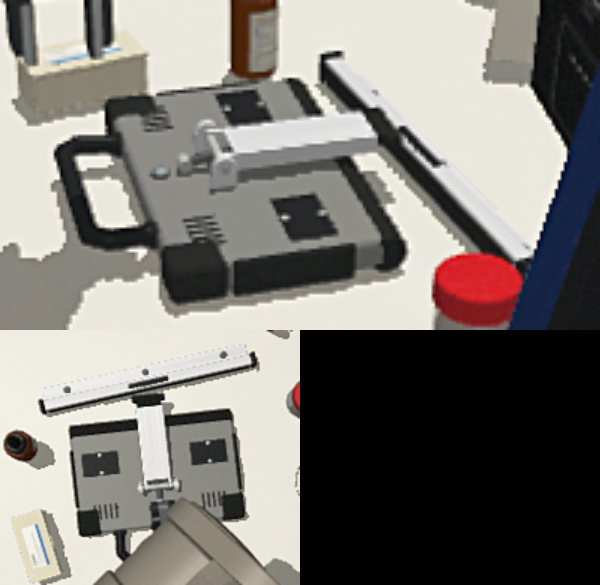

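Call:
{"op": "step_arm", "data": {
  "rows": [
    [0, 0, -0.02, 0, 0, 0],
    [0, 0, -0.04, 0, 0, 0],
    [0, 0, -0.06, 0, 0, 0],
    [0, 0, -0.06, 0, 0, 0],
    [0, 0, -0.06, 0, 0, 0]
  ]
}}

```text
clock: 3.17
tcp_pos: [0.4514, 0.1574, 0.0822]
orientation: [-2.13, -2.308, 0.004]
contact_force: [-0.4, -0.2, -0.2]
grip_width: 0.03
gripper_force: 0.0
```

Run:
```python
from h import *
o=r.get_obs();print(o["tcp_pos"],o["orientation"])
im=eyes.grab_frame("wrist");cv2.imwrite("pics/w2.png",im[:,:,::-1]);print(r.get_obs()["tcp_pos"])
c=eyes.camera_info("wrist")
print(wproj(r.get_obs()["tcp_pos"],o), wproj((.4482,.2084,.018),o),wproj((.455,.1098,.018),o))
g=cv2.cvtColor(im,cv2.COLOR_RGB2GRAY)
for y in range(130,300,20): print(y,np.where(g[y,250:400]<60)[0]+250)
```

```text
[0.45136654 0.15737251 0.0821599 ] [-2.13020056 -2.30761589  0.00369217]
[0.45186648 0.15780505 0.0828443 ]
[325.68218331 274.56695848] [325.61947571 148.01137935] [323.67660575 285.33746195]
130 [377 378 379 380 381 382 383]
150 [317 318 319 320 321 322 323 324 325 326 327 328 329 330 331 332 333 334
 335 336 337 338 339 340 341 342 365 366 367 368 369 370 371 372 373 374
 375 376 377 378 379 380 381 382 383 384 385]
170 [317 318 319 320 321 322 323 324 325 326 327 328 329 330 331 332 333 380
 381]
190 [317 318 319 320 321 322 323 324 325 326 327 328 329 330 331 332 333 380
 381]
210 [318 319 320 321 322 323 324 325 326 327 328 329 330 331 332 333 379 380]
230 [318 319 320 321 322 323 324 325 326 327 328 329 330 331 332 333 377 378
 379]
250 [288 289 290 291 318 319 320 321 322 323 324 325 326 327 328 329 330 331
 332 333 334 352 353 354 355 356 377 378]
270 [260 261 262 263 264 265 266 267 268 269 270 283 284 285 286 287 288 289
 290 291 292 293 319 320 321 322 323 324 325 326 327 328 329 330 331 332
 333 334 351 352 353 354 355 356 357 358 359 360 374 375 376 377 378 379
 380 381 382 383 384]
290 [250 251 252 253 254 255 256 257 258 259 260 261 262 263 264 265 266 267
 268 269 270 271 272 273 274 275 276 277 278 279 280 281 282 283 284 285
 286 287 288 289 290 291 328 329 330 331 332 333 334 335 336 337 338 339
 340 341 342 343 344 345 346 347 348 349 350 351 352 353 354 355 356 357
 358 359 360 361 362 363 364 365 366 367 368 369 370 371 372 373 374 375
 376 377 378 379 380 381 382 383 384 385 386 387 388 389 390 391 392 393
 394 395 396 397 398 399]
```

View pics/w2.png

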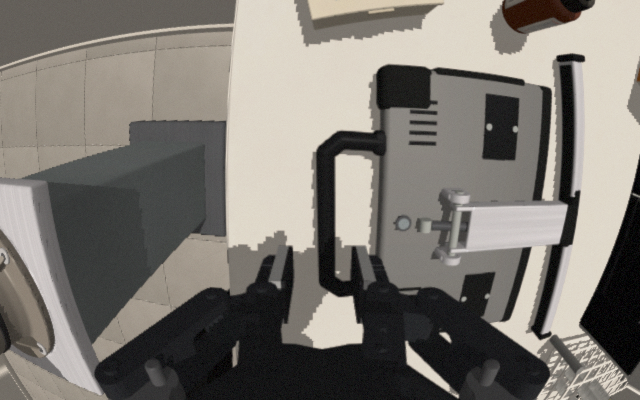

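Call:
{"op": "step_arm", "data": {
  "rows": [
    [0, 0.0, -0.03, 0, 0, 0],
    [0, 0, -0.06, 0, 0, 0],
    [0, 0, -0.085, 0, 0, 0],
    [0, 0, -0.1, 0, 0, 0],
    [0, 0, -0.105, 0, 0, 0]
  ]
}}

```text
clock: 3.63
tcp_pos: [0.4517, 0.1581, 0.0195]
orientation: [-2.13, -2.309, 0.002]
contact_force: [-0.3, 0.6, 0.3]
grip_width: 0.0301
gripper_force: 0.0
```

Call:
{"op": "step_arm", "data": {
  "rows": [
    [0, 0, 0, 0, 0, 0],
    [0, 0, 0, 0, 0, 0],
    [0, 0, 0, 0, 0, 0],
    [0, 0, 0, 0, 0, 0]
  ],
  "jaw": 1,
  "squeeze": 40
}}

```text
clock: 3.97
tcp_pos: [0.4526, 0.1586, 0.0209]
orientation: [2.129, 2.309, 0.002]
contact_force: [0.9, 0.8, -3.2]
grip_width: 0.0103
gripper_force: 38.9
```

Call:
{"op": "step_arm", "data": {
  "rows": [
    [0.008, -0.004, 0, 0, 0, 0.008],
    [0.018, -0.008, 0, 0, 0, 0.016],
    [0.028, -0.013, 0, 0, 0, 0.024],
    [0.038, -0.018, 0, 0, 0, 0.032],
    [0.048, -0.022, 0, 0, 0, 0.04]
  ]
}}

```text
clock: 4.38
tcp_pos: [0.4797, 0.1451, 0.0208]
orientation: [-1.978, -2.439, 0.003]
contact_force: [-4.3, 0.8, 5.1]
grip_width: 0.0105
gripper_force: 39.6
```

Call:
{"op": "step_arm", "data": {
  "rows": [
    [0.003, -0.001, 0, 0, 0, 0],
    [0.006, -0.002, 0, 0, 0, 0],
    [0.008, -0.003, 0, 0, 0, 0],
    [0.01, -0.004, 0, 0, 0, 0],
    [0.01, -0.004, 0, 0, 0, 0]
  ]
}}

```text
clock: 4.8
tcp_pos: [0.4857, 0.1433, 0.0208]
orientation: [-1.98, -2.438, 0.001]
contact_force: [-6.3, 0.8, 5.1]
grip_width: 0.0098
gripper_force: 40.0
```

Call:
{"op": "step_arm", "data": {
  "rows": [
    [0.002, 0, 0, 0, 0, 0],
    [0.004, 0.001, 0, 0, 0, 0],
    [0.005, 0.001, 0, 0, 0, 0],
    [0.005, 0.001, 0, 0, 0, 0],
    [0.005, 0.001, 0, 0, 0, 0]
  ]
}}

```text
clock: 5.22
tcp_pos: [0.4881, 0.1434, 0.0208]
orientation: [-1.98, -2.438, 0.004]
contact_force: [-7.7, 0.5, 8.1]
grip_width: 0.0102
gripper_force: 40.2
```

Run:
```python
from h import *
o=r.get_obs();print(o["tcp_pos"],o["orientation"],o["contact_force"],o["moment"])
a=eyes.grab_frame("top")[100:230,225:405,::-1]
cv2.imwrite("pics/t2.png",cv2.resize(a,None,fx=4,fy=4,interpolation=cv2.INTER_CUBIC))
```

```text
[0.48806301 0.14344309 0.02075229] [-1.97961801 -2.43810648  0.0037149 ] [-7.70344121  0.46975732  8.1482974 ] [-0.01577378  1.58832127  0.13593903]
```

View pics/t2.png

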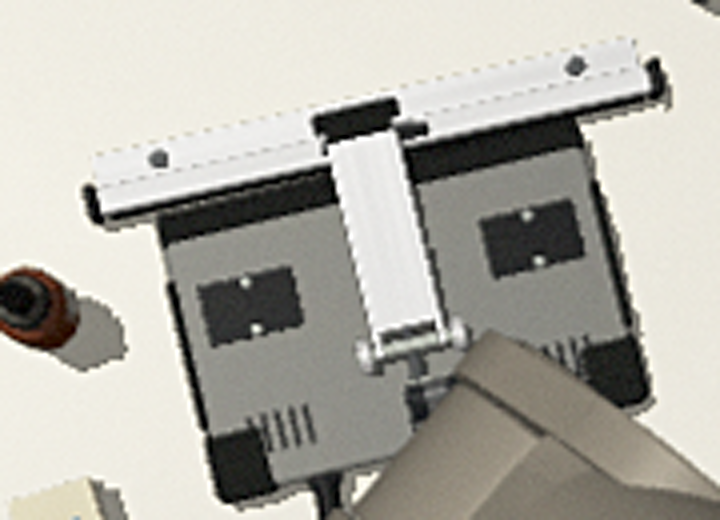

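Call:
{"op": "step_arm", "data": {
  "rows": [
    [0.002, 0, 0, 0, 0, 0],
    [0.004, 0.001, 0, 0, 0, 0],
    [0.005, 0.001, 0, 0, 0, 0],
    [0.005, 0.001, 0, 0, 0, 0],
    [0.005, 0.001, 0, 0, 0, 0]
  ]
}}

```text
clock: 5.68
tcp_pos: [0.4886, 0.1435, 0.0207]
orientation: [-1.978, -2.437, 0.01]
contact_force: [-14.3, -1.4, 16.7]
grip_width: 0.0103
gripper_force: 41.1
```

Call:
{"op": "step_arm", "data": {
  "rows": [
    [0, 0, 0, 0, 0, 0],
    [0, 0, 0, 0, 0, 0],
    [0, 0, 0, 0, 0, 0]
  ],
  "jaw": 0.65
}}

```text
clock: 5.93
tcp_pos: [0.4937, 0.1441, 0.0207]
orientation: [1.981, 2.437, 0.002]
contact_force: [-0.0, -0.0, 0.3]
grip_width: 0.03
gripper_force: 0.0
```

Call:
{"op": "step_arm", "data": {
  "rows": [
    [-0.005, -0.001, 0.03, 0, 0, 0],
    [-0.005, -0.001, 0.07, 0, 0, 0],
    [-0.005, -0.001, 0.12, 0, 0, 0],
    [-0.005, -0.001, 0.17, 0, 0, 0],
    [-0.005, -0.001, 0.2, 0, 0, 0]
  ]
}}

```text
clock: 6.35
tcp_pos: [0.4914, 0.144, 0.1433]
orientation: [1.98, 2.436, 0.005]
contact_force: [0.3, -0.1, 0.8]
grip_width: 0.0298
gripper_force: 0.0
```

Run:
```python
from h import *
o=r.get_obs();print(o["tcp_pos"],o["orientation"],o["joints"].round(2))
for p,z in (((272,83),0),((388,83),0),((272,83),.1),((316.25,135),.04),((327.5,186.2),.035),((405,5),.2)): print(p,z,ray("top",p,z).round(3))
# stand orientation lines from fresh top picture
a=eyes.grab_frame("top");cv2.imwrite("pics/t3.png",a[:,:,::-1])
g=a.min(2)
for row in (140,150,160,170): 
    w=np.where(g[row,290:350]>190)[0]+290; print(row,w.min(),w.max(),ray("top",(w.mean(),row),.04).round(4))
```

```text
[0.49144185 0.14395306 0.1433406 ] [1.98005321 2.43631516 0.00546206] [ 0.09  0.41 -0.61  2.01  0.32  0.82 -0.49]
(272, 83) 0 [0.766 0.262 0.   ]
(388, 83) 0 [0.764 0.043 0.   ]
(272, 83) 0.1 [0.739 0.255 0.1  ]
(316.25, 135) 0.04 [0.66  0.181 0.04 ]
(327.5, 186.2) 0.035 [0.568 0.163 0.035]
(405, 5) 0.2 [0.828 0.045 0.2  ]
140 290 324 [0.6513 0.198  0.04  ]
150 310 327 [0.633  0.1778 0.04  ]
160 313 329 [0.6149 0.1736 0.04  ]
170 315 332 [0.5969 0.1695 0.04  ]
```

Call:
{"op": "step_arm", "data": {
  "rows": [
    [0.017, 0.004, -0.004, 0, 0, 0.033],
    [0.034, 0.008, -0.009, 0, 0, 0.067],
    [0.052, 0.012, -0.014, 0, 0, 0.1],
    [0.069, 0.016, -0.019, 0, 0, 0.133],
    [0.086, 0.02, -0.024, 0, 0, 0.167]
  ],
  "jaw": 0.3
}}

```text
clock: 6.82
tcp_pos: [0.5425, 0.1553, 0.1258]
orientation: [1.274, 2.871, 0.001]
contact_force: [-0.0, 0.1, 0.0]
grip_width: 0.0594
gripper_force: 0.0
```

Call:
{"op": "step_arm", "data": {
  "rows": [
    [0.017, 0.004, -0.004, 0, 0, 0.033],
    [0.034, 0.008, -0.009, 0, 0, 0.067],
    [0.052, 0.012, -0.014, 0, 0, 0.1],
    [0.069, 0.016, -0.019, 0, 0, 0.133],
    [0.086, 0.02, -0.024, 0, 0, 0.167]
  ]
}}

```text
clock: 7.23
tcp_pos: [0.5941, 0.1672, 0.1111]
orientation: [0.487, 3.103, 0.0]
contact_force: [0.0, -0.7, 0.4]
grip_width: 0.0595
gripper_force: 0.0
```

Call:
{"op": "step_arm", "data": {
  "rows": [
    [0.017, 0.004, -0.004, 0, 0, 0.033],
    [0.034, 0.008, -0.009, 0, 0, 0.067],
    [0.052, 0.012, -0.014, 0, 0, 0.1],
    [0.069, 0.016, -0.019, 0, 0, 0.133],
    [0.086, 0.02, -0.024, 0, 0, 0.167]
  ]
}}

```text
clock: 7.65
tcp_pos: [0.6457, 0.1791, 0.0966]
orientation: [-0.335, 3.123, -0.0]
contact_force: [1.1, -0.1, 0.4]
grip_width: 0.0601
gripper_force: 0.0
```

Call:
{"op": "step_arm", "data": {
  "rows": [
    [0, 0, 0, 0, 0, 0],
    [0, 0, 0, 0, 0, 0],
    [0, 0, 0, 0, 0, 0]
  ]
}}

```text
clock: 7.9
tcp_pos: [0.6442, 0.1793, 0.097]
orientation: [0.324, -3.124, -0.0]
contact_force: [0.0, -0.2, -1.1]
grip_width: 0.0595
gripper_force: 0.0
```

Run:
```python
from h import *
o=r.get_obs();print(o["tcp_pos"],o["orientation"],o["joints"].round(2))
im=eyes.grab_frame("wrist");cv2.imwrite("pics/w3.png",im[:,:,::-1])
print([wproj(p,o).round(0) for p in((.6465,.18,.04),(.633,.1778,.04),(.568,.163,.035))])
```

```text
[0.64422405 0.17930278 0.09696959] [ 3.23815205e-01 -3.12437908e+00 -7.47572863e-05] [ 0.2   0.79 -0.86  1.64  0.67  1.03  0.91]
[array([323., 235.]), array([324., 215.]), array([322., 108.])]
```

View pics/w3.png

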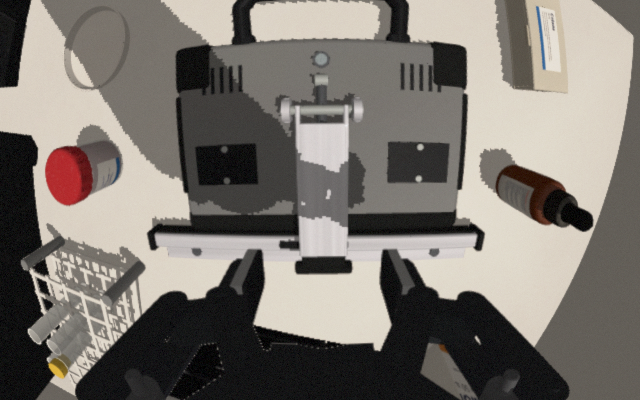

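Call:
{"op": "step_arm", "data": {
  "rows": [
    [0.003, 0.001, -0.03, 0, 0, 0],
    [0.003, 0.001, -0.06, 0, 0, 0],
    [0.003, 0.001, -0.085, 0, 0, 0],
    [0.003, 0.001, -0.095, 0, 0, 0],
    [0.003, 0.001, -0.095, 0, 0, 0]
  ]
}}

```text
clock: 8.37
tcp_pos: [0.6447, 0.1791, 0.0371]
orientation: [0.328, -3.12, 0.002]
contact_force: [-0.3, -0.1, -0.4]
grip_width: 0.0596
gripper_force: 0.0
```

Call:
{"op": "step_arm", "data": {
  "rows": [
    [0, 0, 0, 0, 0, 0],
    [0, 0, 0, 0, 0, 0],
    [0, 0, 0, 0, 0, 0],
    [0, 0, 0, 0, 0, 0]
  ],
  "jaw": 1,
  "squeeze": 20
}}

```text
clock: 8.7
tcp_pos: [0.6469, 0.1805, 0.041]
orientation: [-0.329, 3.123, 0.001]
contact_force: [0.4, 0.8, 0.8]
grip_width: 0.0314
gripper_force: 24.1
```

Call:
{"op": "step_arm", "data": {
  "rows": [
    [-0.0008, 0, 0.008, 0.004, -0.0187, 0],
    [-0.002, 0, 0.0155, 0.008, -0.0374, 0],
    [-0.004, -0.001, 0.023, 0.012, -0.056, 0],
    [-0.006, -0.001, 0.031, 0.016, -0.075, 0],
    [-0.0086, -0.002, 0.038, 0.02, -0.0934, 0]
  ]
}}

```text
clock: 9.12
tcp_pos: [0.6421, 0.1792, 0.0643]
orientation: [-0.297, 2.823, 0.048]
contact_force: [3.6, -0.1, -1.1]
grip_width: 0.0311
gripper_force: 23.8
```

Call:
{"op": "step_arm", "data": {
  "rows": [
    [-0.002, 0, 0.005, 0.0026, -0.0125, 0],
    [-0.0044, -0.001, 0.01, 0.005, -0.025, 0],
    [-0.007, -0.0015, 0.014, 0.008, -0.037, 0],
    [-0.009, -0.002, 0.019, 0.0106, -0.05, 0],
    [-0.0116, -0.0025, 0.023, 0.0132, -0.0623, 0]
  ]
}}

```text
clock: 9.53
tcp_pos: [0.6347, 0.1776, 0.078]
orientation: [-0.276, 2.626, 0.073]
contact_force: [3.9, -1.4, 1.2]
grip_width: 0.0313
gripper_force: 24.0
```

Run:
```python
from h import *
o=r.get_obs();print(o["tcp_pos"],Ro.from_rotvec(o["orientation"]).as_matrix()[:,2],o["contact_force"],o["moment"],o["grip_width"])
a=eyes.grab_frame("side")[120:260,220:420,::-1]
cv2.imwrite("pics/s2.png",cv2.resize(a,None,fx=4,fy=4))
```

```text
[0.63472505 0.17755065 0.07800322] [ 0.47161388  0.10140482 -0.87595514] [ 3.89675271 -1.44542745  1.24374209] [-0.42030183 -0.35449596 -0.21770204] 0.03131516229639525
```

View pics/s2.png

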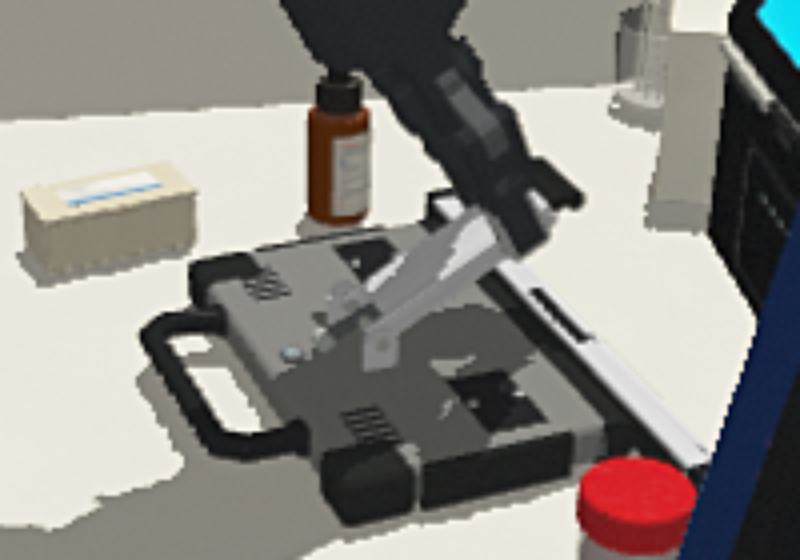

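Call:
{"op": "step_arm", "data": {
  "rows": [
    [-0.0028, -0.0005, 0.004, 0.0025, -0.0117, 0],
    [-0.0057, -0.001, 0.008, 0.005, -0.0234, 0],
    [-0.0086, -0.002, 0.012, 0.0074, -0.035, 0],
    [-0.0116, -0.0025, 0.0155, 0.0099, -0.0467, 0],
    [-0.0116, -0.0025, 0.0155, 0.0099, -0.0467, 0]
  ]
}}

```text
clock: 10.0
tcp_pos: [0.6277, 0.1759, 0.0869]
orientation: [-0.262, 2.477, 0.088]
contact_force: [0.8, 0.0, 3.2]
grip_width: 0.0314
gripper_force: 24.3
```

Call:
{"op": "step_arm", "data": {
  "rows": [
    [0, 0, 0, 0, 0, 0],
    [0, 0, 0, 0, 0, 0],
    [0, 0, 0, 0, 0, 0],
    [0, 0, 0, 0, 0, 0]
  ],
  "jaw": 0.3
}}

```text
clock: 10.33
tcp_pos: [0.6277, 0.1758, 0.086]
orientation: [-0.261, 2.48, 0.088]
contact_force: [-0.2, -0.6, 0.2]
grip_width: 0.0598
gripper_force: 0.0
```

Call:
{"op": "step_arm", "data": {
  "rows": [
    [-0.03, -0.006, 0.04, 0, 0, 0],
    [-0.06, -0.013, 0.08, 0, 0, 0],
    [-0.09, -0.019, 0.12, 0, 0, 0],
    [-0.12, -0.025, 0.16, 0, 0, 0],
    [-0.13, -0.027, 0.175, 0, 0, 0]
  ]
}}

```text
clock: 10.75
tcp_pos: [0.5482, 0.1602, 0.1939]
orientation: [-0.263, 2.477, 0.089]
contact_force: [0.3, 0.1, 0.1]
grip_width: 0.0596
gripper_force: 0.0
```

Run:
```python
from h import *
o=r.get_obs();print(o["tcp_pos"],o["orientation"],o["joints"].round(2))
for n in("top","side","wrist"): cv2.imwrite(f"pics/{n}4.png",eyes.grab_frame(n)[:,:,::-1])
a=cv2.imread("pics/side4.png")[100:260,220:420];b=cv2.imread("pics/top4.png")[100:260,220:420]
cv2.imwrite("pics/c4.png",np.vstack([cv2.resize(x,(375,300),interpolation=cv2.INTER_CUBIC) for x in(a,b)]))
# predicted stand_foot for open .7 and shut
L=np.array([.6442,.1775]);x=np.array([.978,.208]);
for f in(0,.62,.7): 
    p=L-.075*x+106.5e-3*np.cos(f)*x; P=(*p,.035+.1065*np.sin(f)); print(f,np.round(P,3),proj("side",P).round(0),proj("top",P).round(0))
```

```text
[0.54823602 0.16015457 0.19390411] [-0.26259428  2.47673724  0.08912075] [ 0.02  0.22 -0.55  2.3   1.52  0.28 -0.12]
0 [0.675 0.184 0.035] [363. 189.] [315. 127.]
0.62 [0.656 0.18  0.097] [356. 160.] [317. 132.]
0.7 [0.651 0.179 0.104] [353. 157.] [318. 134.]
```

Run:
```python
from h import *
g=cv2.imread("pics/side4.png",0);g0=cv2.imread("pics/side0.png",0)
for f in (.3,.45,.55,.62,.7):
    pass
sub=g[140:200:3,335:380:2]
print("side");[print(140+3*i,' '.join(f"{v:3d}" for v in row)) for i,row in enumerate(sub)]
```

```text
side
140 145 144 145 146 146 145 146 143 144 143 141 140 141 140 141 140 138 146 144 144 145 188 152
143 154 193 253 243 244 243 243 244 242 237 236 232 232 232 233 232 232 232 234 200 198 190 199
146 230 230 230 230 230 230 230 229 232 230 230 230 230 230 230 229 230 231 224 254 125 135 150
149 230 230 230 230 230 230 232 233 232 230 230 230 230 230 230 230 230 230 237 139 124 131 132
152 230 230 230 230 230 240  46  13 174 238 231 230 230 230 230 230 230 230 230 230 234 242 248
155 230 230 230 232 233 239  26  31  35  42 211 235 230 230 230 230 229 230 230 230 231 231 229
158 231 232 233 230 187 130  24  39  35  36  37  62 246 232 230 230 230 230 230 230 230 231 231
161 231 234 210 188 196 191 199  54  37  39  32  25  28 246 231 230 230 230 230 230 230 230 231
164 231 188 192 190 192 195 201 199 215  16 139 116 189 234 230 230 230 230 230 230 231 230 230
167 189 191 189 194 198 196 187 124 130 132 236 230 230 231 230 230 231 232 231 230 230 230 231
170 188 192 196 198 192 154 132 125 134 242 231 230 230 230 230 230 230 230 230 231 231 232 233
173 193 198 195 185 126 130 122 195 236 230 232 230 230 230 230 230 230 230 230 231 231 231 234
176 196 192 140 131 124 148 240 231 230 230 230 230 230 230 230 230 230 232 231 231 231 231 234
179 182 129 128 124 204 232 233 230 230 230 230 229 230 230 230 230 232 231 231 231 231 231 231
182 130 131 130 238 222 225 225 231 231 230 230 230 230 231 230 231 230 230 230 230 231 231 231
185 135  68  26  30 204 225 220 215 229 230 230 230 230 230 230 230 230 231 230 230 231 231 231
188 140  40  43  42  21 126 232 220 222 225 231 230 230 230 230 230 230 230 230 230 230 231 231
191 141 146  90  37  43  24  51 216 227 229 222 227 231 230 230 230 230 230 230 231 230 230 230
194 140 141 142 143  32  45  39  24 169 187  15 134 234 233 230 230 230 230 230 230 230 230 230
197 140 140 141 140 148  70  42  43  22 104 213  41  63 235 226 232 232 232 232 230 230 230 229
```

Run:
```python
from h import *
o=r.get_obs();A=Ro.from_rotvec(o["orientation"])
for s in(0,180):
    B=Ro.from_euler("z",s,degrees=True)
    B=B*Ro.from_rotvec([1.98,2.437,0])
    v=(B*A.inv()).as_rotvec();print(s,v/np.pi,np.degrees(np.linalg.norm(v)))
print((np.array([.489,.1437,.1])-o["tcp_pos"])/.6)
```

```text
0 [ 0.12574084  0.19211898 -0.48173382] 96.05794651123855
180 [-0.19193781  0.12562226  0.47956427] 95.68874509081871
[-0.10133439 -0.02682537 -0.15366595]
```

Call:
{"op": "step_arm", "data": {
  "rows": [
    [-0.007, -0.002, -0.004, 0.0084, 0.0128, -0.0321],
    [-0.014, -0.004, -0.008, 0.0168, 0.0256, -0.0642],
    [-0.02, -0.005, -0.012, 0.0251, 0.0384, -0.0963],
    [-0.027, -0.007, -0.016, 0.0335, 0.0512, -0.1284],
    [-0.034, -0.009, -0.02, 0.0419, 0.064, -0.1606]
  ],
  "jaw": 0.65
}}

```text
clock: 11.32
tcp_pos: [0.5288, 0.1544, 0.1774]
orientation: [0.457, 2.649, 0.065]
contact_force: [0.0, 0.2, 0.2]
grip_width: 0.03
gripper_force: 0.0
```

Call:
{"op": "step_arm", "data": {
  "rows": [
    [-0.007, -0.002, -0.01, 0.0084, 0.0128, -0.0321],
    [-0.014, -0.004, -0.02, 0.0168, 0.0256, -0.0642],
    [-0.02, -0.005, -0.03, 0.0251, 0.0384, -0.0963],
    [-0.027, -0.007, -0.04, 0.0335, 0.0512, -0.1284],
    [-0.034, -0.009, -0.05, 0.0419, 0.064, -0.1606]
  ]
}}

```text
clock: 11.73
tcp_pos: [0.5086, 0.1489, 0.1472]
orientation: [1.217, 2.642, 0.035]
contact_force: [-0.2, -0.3, -0.2]
grip_width: 0.03
gripper_force: 0.0
```

Call:
{"op": "step_arm", "data": {
  "rows": [
    [-0.007, -0.002, -0.017, 0.0084, 0.0128, -0.0321],
    [-0.014, -0.004, -0.034, 0.0168, 0.0256, -0.0642],
    [-0.02, -0.005, -0.05, 0.0251, 0.0384, -0.0963],
    [-0.027, -0.007, -0.067, 0.0335, 0.0512, -0.1284],
    [-0.034, -0.009, -0.084, 0.0419, 0.064, -0.1606]
  ]
}}

```text
clock: 12.15
tcp_pos: [0.4883, 0.1434, 0.0966]
orientation: [-1.986, -2.43, 0.001]
contact_force: [-0.8, -0.7, 0.2]
grip_width: 0.0301
gripper_force: 0.0
```

Call:
{"op": "step_arm", "data": {
  "rows": [
    [0, 0, 0, 0, 0, 0],
    [0, 0, 0, 0, 0, 0],
    [0, 0, 0, 0, 0, 0],
    [0, 0, 0, 0, 0, 0]
  ]
}}

```text
clock: 12.48
tcp_pos: [0.4883, 0.1439, 0.0988]
orientation: [1.977, 2.44, 0.003]
contact_force: [0.2, -0.5, -0.4]
grip_width: 0.0299
gripper_force: 0.0
```

Run:
```python
from h import *
o=r.get_obs();print(o["tcp_pos"],o["orientation"],o["joints"].round(2))
im=eyes.grab_frame("wrist");cv2.imwrite("pics/w5.png",im[:,:,::-1])
print(wproj((.489,.1437,.018),o))
g=cv2.cvtColor(im,cv2.COLOR_RGB2GRAY)
for y in range(130,300,15): print(y,np.where(g[y,295:350]<60)[0][[0,-1]]+295 if (g[y,295:350]<60).any() else 0)
```

```text
[0.48831151 0.14392294 0.0987749 ] [1.97734659 2.43967911 0.00297468] [ 0.04  0.46 -0.55  2.04  0.36  0.73 -0.53]
[324.39436689 217.07052147]
130 0
145 [315 349]
160 [312 328]
175 [313 328]
190 [313 328]
205 [313 328]
220 [313 328]
235 [313 328]
250 [314 328]
265 [314 328]
280 [324 349]
295 0
```

Call:
{"op": "step_arm", "data": {
  "rows": [
    [-0.003, 0.003, -0.03, 0, 0, 0],
    [-0.003, 0.004, -0.065, 0, 0, 0],
    [-0.003, 0.004, -0.1, 0, 0, 0],
    [-0.003, 0.004, -0.12, 0, 0, 0],
    [-0.003, 0.004, -0.13, 0, 0, 0]
  ]
}}

```text
clock: 12.95
tcp_pos: [0.4856, 0.1458, 0.0195]
orientation: [-1.98, -2.439, -0.0]
contact_force: [-0.2, -0.3, -0.5]
grip_width: 0.0301
gripper_force: 0.0
```

Call:
{"op": "step_arm", "data": {
  "rows": [
    [0, 0, -0.002, 0, 0, 0],
    [0, 0, -0.002, 0, 0, 0],
    [0, 0, -0.002, 0, 0, 0],
    [0, 0, -0.002, 0, 0, 0],
    [0, 0, -0.002, 0, 0, 0]
  ],
  "jaw": 1,
  "squeeze": 40
}}

```text
clock: 13.37
tcp_pos: [0.4866, 0.1461, 0.02]
orientation: [1.981, 2.437, 0.004]
contact_force: [-0.8, 0.8, -2.0]
grip_width: 0.0102
gripper_force: 39.0
```

Run:
```python
from h import *
o=r.get_obs();print(o["tcp_pos"],o["orientation"],o["contact_force"])
# arc deltas: rel (159,6) about low axis; world xr dir, z
v=np.array([-.159,.006])
for t in np.arange(0,91,3):
    c,s=np.cos(np.radians(t)),np.sin(np.radians(t))
    # lifting handle: clockwise seen with xr right, z up
    p=np.array([c*v[0]+s*v[1],-s*v[0]+c*v[1]])-v
    print(t,(p[0]*.978/.6).round(3),(p[0]*.207/.6).round(3),(p[1]/.6).round(3))
```

```text
[0.48662094 0.14605247 0.0200014 ] [1.98100299 2.43743605 0.00393352] [-0.84521775  0.80524897 -1.99666064]
0 0.0 0.0 0.0
3 0.001 0.0 0.014
6 0.002 0.001 0.028
9 0.005 0.001 0.041
12 0.008 0.002 0.055
15 0.011 0.002 0.068
18 0.016 0.003 0.081
21 0.021 0.004 0.094
24 0.026 0.006 0.107
27 0.033 0.007 0.119
30 0.04 0.008 0.131
33 0.047 0.01 0.143
36 0.055 0.012 0.154
39 0.064 0.014 0.165
42 0.073 0.015 0.175
45 0.083 0.018 0.184
48 0.093 0.02 0.194
51 0.104 0.022 0.202
54 0.115 0.024 0.21
57 0.126 0.027 0.218
60 0.138 0.029 0.224
63 0.15 0.032 0.231
66 0.163 0.034 0.236
69 0.175 0.037 0.241
72 0.188 0.04 0.245
75 0.202 0.043 0.249
78 0.215 0.045 0.251
81 0.228 0.048 0.253
84 0.242 0.051 0.255
87 0.255 0.054 0.255
90 0.269 0.057 0.255
```

Call:
{"op": "step_arm", "data": {
  "rows": [
    [0.003, 0, 0.014, 0, 0, 0],
    [0.005, 0.001, 0.028, 0, 0, 0],
    [0.008, 0.001, 0.041, 0, 0, 0],
    [0.011, 0.002, 0.055, 0, 0, 0],
    [0.014, 0.002, 0.068, 0, 0, 0]
  ]
}}

```text
clock: 13.78
tcp_pos: [0.4953, 0.1472, 0.0615]
orientation: [1.981, 2.437, 0.004]
contact_force: [0.6, 1.3, -4.4]
grip_width: 0.0103
gripper_force: 38.9
```

Call:
{"op": "step_arm", "data": {
  "rows": [
    [0.005, 0.001, 0.013, 0, 0, 0],
    [0.01, 0.002, 0.026, 0, 0, 0],
    [0.015, 0.004, 0.039, 0, 0, 0],
    [0.022, 0.005, 0.051, 0, 0, 0],
    [0.029, 0.006, 0.063, 0, 0, 0]
  ]
}}

```text
clock: 14.2
tcp_pos: [0.5114, 0.1503, 0.0984]
orientation: [-1.981, -2.437, 0.001]
contact_force: [-5.3, 1.0, -2.6]
grip_width: 0.0103
gripper_force: 38.9
```

Call:
{"op": "step_arm", "data": {
  "rows": [
    [0.007, 0.002, 0.012, 0, 0, 0],
    [0.015, 0.004, 0.023, 0, 0, 0],
    [0.024, 0.006, 0.034, 0, 0, 0],
    [0.033, 0.007, 0.044, 0, 0, 0],
    [0.043, 0.01, 0.053, 0, 0, 0]
  ]
}}

```text
clock: 14.62
tcp_pos: [0.5349, 0.1554, 0.13]
orientation: [-1.98, -2.435, 0.01]
contact_force: [-17.2, -5.5, 11.4]
grip_width: 0.0101
gripper_force: 39.8
```

Call:
{"op": "step_arm", "data": {
  "rows": [
    [0.01, 0.002, 0.01, 0, 0, 0],
    [0.021, 0.004, 0.018, 0, 0, 0],
    [0.032, 0.006, 0.026, 0, 0, 0],
    [0.043, 0.009, 0.034, 0, 0, 0],
    [0.055, 0.011, 0.04, 0, 0, 0]
  ]
}}

```text
clock: 15.03
tcp_pos: [0.5689, 0.1628, 0.1558]
orientation: [-1.98, -2.437, 0.006]
contact_force: [-16.2, -5.2, 22.2]
grip_width: 0.0105
gripper_force: 41.9
```

Call:
{"op": "step_arm", "data": {
  "rows": [
    [0.0, 0, 0, 0, 0, 0]
  ]
}}

```text
clock: 15.12
tcp_pos: [0.571, 0.1633, 0.157]
orientation: [1.982, 2.437, -0.001]
contact_force: [-13.8, -4.7, 21.6]
grip_width: 0.0102
gripper_force: 41.6
```

Run:
```python
from h import *
o=r.get_obs();print(o["tcp_pos"],o["contact_force"],o["moment"])
for n in("top","side"): cv2.imwrite(f"pics/{n}6.png",eyes.grab_frame(n)[:,:,::-1])
a=cv2.imread("pics/side6.png")[60:260,220:420]
print(proj("side",o["tcp_pos"]))
```

```text
[0.57100361 0.16326418 0.15701524] [-13.75695538  -4.67723831  21.57429312] [-1.08345832  3.24158161 -0.00428781]
[311.24965667 135.23680078]
```

Call:
{"op": "step_arm", "data": {
  "rows": [
    [0.01, 0.002, 0.011, 0, 0, 0],
    [0.023, 0.005, 0.016, 0, 0, 0],
    [0.035, 0.008, 0.021, 0, 0, 0],
    [0.048, 0.01, 0.025, 0, 0, 0],
    [0.062, 0.013, 0.029, 0, 0, 0]
  ]
}}

```text
clock: 15.63
tcp_pos: [0.6094, 0.1712, 0.1719]
orientation: [1.982, 2.437, 0.004]
contact_force: [-3.3, -0.8, 3.4]
grip_width: 0.0101
gripper_force: 40.8
```

Call:
{"op": "step_arm", "data": {
  "rows": [
    [0, 0, 0, 0, 0, 0],
    [0, 0, 0, 0, 0, 0]
  ]
}}

```text
clock: 15.8
tcp_pos: [0.6095, 0.1712, 0.1719]
orientation: [1.982, 2.436, 0.005]
contact_force: [-3.3, -1.4, 6.3]
grip_width: 0.0103
gripper_force: 41.1
```

Run:
```python
from h import *
o=r.get_obs();print(o["tcp_pos"],o["contact_force"],o["moment"])
a=eyes.grab_frame("side")[90:280,230:430,::-1];cv2.imwrite("pics/s7.png",a)
```

```text
[0.60951641 0.17124248 0.17185499] [-3.29820986 -1.43780705  6.2704021 ] [-0.38597733  0.93605844  0.01561245]
```

Call:
{"op": "step_arm", "data": {
  "rows": [
    [0.011, 0.002, 0.002, 0, 0, 0],
    [0.022, 0.004, 0.004, 0, 0, 0],
    [0.033, 0.007, 0.005, 0, 0, 0],
    [0.043, 0.009, 0.006, 0, 0, 0],
    [0.052, 0.011, 0.006, 0, 0, 0]
  ]
}}

```text
clock: 16.27
tcp_pos: [0.6406, 0.1779, 0.1752]
orientation: [1.981, 2.437, 0.004]
contact_force: [-1.3, -0.4, -4.1]
grip_width: 0.0103
gripper_force: 40.7
```

Call:
{"op": "step_arm", "data": {
  "rows": [
    [0.003, 0.001, 0, 0, 0, 0],
    [0.006, 0.001, 0, 0, 0, 0],
    [0.009, 0.002, 0, 0, 0, 0],
    [0.009, 0.002, 0, 0, 0, 0]
  ]
}}

```text
clock: 16.6
tcp_pos: [0.6456, 0.179, 0.1751]
orientation: [1.981, 2.437, 0.004]
contact_force: [-2.4, -1.2, 4.6]
grip_width: 0.0101
gripper_force: 41.8
```

Run:
```python
from h import *
o=r.get_obs();print(o["tcp_pos"],o["contact_force"],o["moment"])
a=eyes.grab_frame("side");cv2.imwrite("pics/s8.png",cv2.resize(a[80:260,260:440,::-1],None,fx=3.3,fy=3.3,interpolation=cv2.INTER_CUBIC))
for P in ((.7298,.195,.005),(.642,.177,.012)): print(proj("side",P))
```

```text
[0.64559268 0.17903573 0.17508691] [-2.36233024 -1.19417454  4.6109211 ] [-0.22023598  0.63773339  0.02600044]
[388.38769693 197.4549552 ]
[346.33519131 202.69508362]
```

View pics/s8.png

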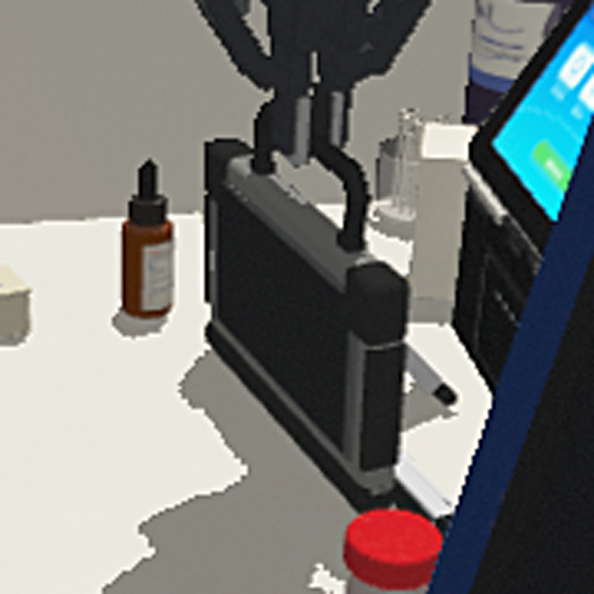

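Call:
{"op": "step_arm", "data": {
  "rows": [
    [0.002, 0.0, 0, 0, 0, 0],
    [0.004, 0.001, 0, 0, 0, 0],
    [0.004, 0.001, 0, 0, 0, 0],
    [0.004, 0.001, 0, 0, 0, 0]
  ]
}}

```text
clock: 16.98
tcp_pos: [0.6475, 0.1794, 0.1751]
orientation: [1.981, 2.437, 0.003]
contact_force: [-2.8, -0.5, 5.3]
grip_width: 0.0102
gripper_force: 41.9
```

Call:
{"op": "step_arm", "data": {
  "rows": [
    [0.002, 0.0, 0, 0, 0, 0],
    [0.004, 0.001, 0, 0, 0, 0],
    [0.004, 0.001, 0, 0, 0, 0],
    [0.004, 0.001, 0, 0, 0, 0]
  ]
}}

```text
clock: 17.32
tcp_pos: [0.65, 0.1799, 0.1748]
orientation: [1.981, 2.437, 0.003]
contact_force: [-1.2, -0.9, 3.6]
grip_width: 0.0103
gripper_force: 41.9
```

Run:
```python
from h import *
o=r.get_obs();print(o["tcp_pos"],o["contact_force"],o["moment"])
a=eyes.grab_frame("side");cv2.imwrite("pics/s9.png",a[:,:,::-1])
p0=cv2.imread("pics/s9.png",0)
for h in(.005,.01,.015): print(h,proj("side",(.734,.175,h)))
print("foot");[print(185+i,p0[185+i,378:402]) for i in range(0,20,2)]
```

```text
[0.64997436 0.17992737 0.17476641] [-1.24462666 -0.92885264  3.63951357] [-0.16392084  0.35900073 -0.01475308]
0.005 [393.83819731 202.56764013]
0.01 [394.0982714  200.28213063]
0.015 [394.35970623 197.984663  ]
foot
185 [ 35  22  25  24  22   5 132 251 238 233 232 232 232 231 232 231 232 231
 231 231 234 248 251   4]
187 [ 32  31  30  29  27  28  79 142 192 241 235 232 232 231 231 232 232 230
 231 232 232 234 245 249]
189 [ 32  31  29  29  24  45 101 139 127 147 222 239 235 232 231 231 230 231
 231 231 231 231 233 243]
191 [ 30  30  31  29  26  58 118 136 132 131 123 152 232 239 234 231 231 230
 231 232 232 232 230 231]
193 [ 31  31  32  28  19  62 128 132 130 130 133 129 124 166 243 237 232 232
 231 231 230 230 231 232]
195 [ 32  28  29  26  17 146 253 149 127 130 130 130 131 128 131 184 242 238
 233 232 232 232 232 232]
197 [ 31  30  30  26  41 163 253 127 132 129 131 130 131 134 132  90  53 174
 249 240 233 232 231 232]
199 [ 32  29  31  24  44 100 139 135 134 131 126 134 130  90  13  21  24  21
  67 177 246 237 233 231]
201 [ 29  31  31  23  60 123 139 135 134 134 134 136 134 104  34  21  29  28
  17  26 146 247 234 232]
203 [ 30  30  30  22  59 123 137 134 134 133 135 134 134 137 135 106  61  34
  24 111 229 240 233 232]
```

Call:
{"op": "step_arm", "data": {
  "rows": [
    [0.001, 0.0, 0, 0, 0, 0],
    [0.003, 0.001, 0, 0, 0, 0],
    [0.003, 0.001, 0, 0, 0, 0],
    [0.003, 0.001, 0, 0, 0, 0]
  ]
}}

```text
clock: 17.7
tcp_pos: [0.6515, 0.1803, 0.1747]
orientation: [1.982, 2.437, 0.002]
contact_force: [-1.1, -1.2, 3.1]
grip_width: 0.0101
gripper_force: 41.9
```

Call:
{"op": "step_arm", "data": {
  "rows": [
    [0.001, 0.0, 0, 0, 0, 0],
    [0.003, 0, 0, 0, 0, 0],
    [0.003, 0, 0, 0, 0, 0],
    [0.003, 0, 0, 0, 0, 0]
  ]
}}

```text
clock: 18.03
tcp_pos: [0.652, 0.1804, 0.1747]
orientation: [-1.981, -2.437, 0.001]
contact_force: [-5.8, -2.7, 6.3]
grip_width: 0.0102
gripper_force: 42.2
```

Run:
```python
from h import *
o=r.get_obs();print(o["tcp_pos"],o["contact_force"],o["moment"])
p0=eyes.grab_frame("side");cv2.imwrite("pics/s10.png",p0[:,:,::-1])
a=cv2.imread("pics/s10.png",0)
def cen(f):
    g=cv2.imread(f,0)[194:212,390:404];m=g<60;ys,xs=np.nonzero(m);return xs.mean()+390,ys.mean()+194,ys.max()+194,m.sum()
for f in("pics/s9.png","pics/s10.png"): print(cen(f))
```

```text
[0.65198076 0.18038148 0.17467429] [-5.78005712 -2.66949296  6.26958125] [-0.6647499   1.55739765  0.00822901]
(np.float64(394.2962962962963), np.float64(200.40740740740742), np.int64(203), np.int64(27))
(np.float64(394.22222222222223), np.float64(200.77777777777777), np.int64(204), np.int64(27))
```

Call:
{"op": "step_arm", "data": {
  "rows": [
    [0, 0, 0, 0, 0, 0],
    [0, 0, 0, 0, 0, 0],
    [0, 0, 0, 0, 0, 0],
    [0, 0, 0, 0, 0, 0],
    [0, 0, 0, 0, 0, 0]
  ]
}}

```text
clock: 18.5
tcp_pos: [0.6519, 0.1804, 0.1747]
orientation: [-1.981, -2.437, 0.001]
contact_force: [-5.9, -3.1, 5.9]
grip_width: 0.0102
gripper_force: 42.2
```

Run:
```python
from h import *
o=r.get_obs();print(o["tcp_pos"],o["contact_force"],o["gripper_force"],np.abs(o["qvel"]).max())
print(r.hand_in())
```

```text
[0.65194196 0.18042491 0.17468441] [-5.90000428 -3.14030376  5.93139719] 42.24016070365906 0.0006872693828133197
the job is handed in; nothing more can be done
None
```

I handed the job in at 18.5 s with the terminal upright against the rail, kickstand open, foot on the desk by force and camera readings, and the handle held steadily at about 42 N; the hand-in returned no verdict.

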